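# Release a tested circuit card from its dock and rack it

### The job

The card in the test dock has passed: push the spring-loaded safety hood aside and, holding it open, press the release button underneath right down so that the card pops up. Then lift the card out, put it upright in the free slot of the card rack and press it past the spring clips until it is fully home, without forcing the hood or button and without disturbing the other cards or the tools lying around.

Things in the scene. Friction and masses are not known exactly. Their poses are not given: they have to be found in the camera images.
- dock: card test dock: grey box 122 x 160 x 70 mm (x, y, z) fixed on the bench. Origin under its foot (box spans x -72..50 mm, y -80..80 mm); z up; its -x side faces the robot roughly; +y is the way the hood opens. Hood and button are on the 70 mm high deck at x = -38 mm, between two rails along y (x = -66..-62 and -14..-10 mm, y = -44..68 mm, tops at z = 79 mm)
- dock_slot (a point): middle of the mouth of the dock's card slot (dock x = 25, y = 0, z = 70 mm; axes as the dock's): 6 mm wide in x, 117 mm long in y. Two noses of a steel latch plate reach over the card's shoulders (at y = +-37..51 mm, z = 76 to 81 mm) from the front; the button draws them back. An ejector spring then lifts the card 22 mm and holds it there, still guided by the slot
- hood_rib (a point): thumb rib of the safety hood: top middle of its -y face, 98 mm above the dock's foot, at dock x = -38, y = -20 mm when shut. The hood is a steel cover 44 (x) by 38 mm (y), its plate 10 to 13 mm above the deck; the rib is an upright wall on its -y edge, 4 mm thick, 44 mm long in x, 28 mm high above the deck. Push its -y face towards the dock's +y; the deck on its -y side is clear
- hood (a joint): how far the hood is slid to the dock's +y, m: 0 shut, 0.038 at its stop. A spring shuts it again when let go: 2 N at first, 5 N at the stop. From about 0.026 on the button's middle is uncovered, with room for a fingertip against the rib
- button_top (a point): middle of the top of the black round release button, 26 mm in diameter, at dock x = -38, y = 0; 77 mm above the dock's foot (7 mm above the deck) when up, under the hood at first
- button (a joint): how far the button is pressed, m: 0 up, 0.006 fully down against a hard stop. Spring 2 N at first, 5 N fully down, plus a few N of latch friction; the latch lets go of the card only near the bottom, at 0.0045 to 0.0056. When let go it rises, though only in part while the raised card blocks the latch
- card: the card in the dock, loose, about 0.12 kg: green board 4 mm thick (its x), 110 mm long (y), shoulders 66 mm high, with an aluminium pull bar along the top middle: 10 mm thick (x), 64 mm long (y), 72 to 94 mm above the card's lower edge. Origin: middle of the lower edge; z up. In the dock it is at x = 25, y = 0, z = 10 mm of the dock when latched, 32 mm when popped up
- card_top (a point): middle of the top of that card's pull bar, 94 mm above its origin
- rack: card rack fixed on the bench: aluminium base 124 x 128 x 8 mm, origin under its middle. Black guides 59 mm high at |y| = 50..58 mm, edges rounded by 3 mm, form four slots 6 mm wide at x = -36, -12, 12, 36 mm; end walls (52 mm high) at |y| = 58 mm leave a card 3 mm of play each way in y. Cards stand on the base, x and y along the rack's. The slot at x = 12 mm is free, the others are full
- free_slot (a point): middle of the free slot's floor, 8 mm above the rack's foot; axes as the rack's. The card's origin belongs here, either way round. The neighbours' pull bars (tops 94 mm above this floor) then stand 14 mm off on each side, too close for fingers: let go with the fingertips above their tops (card about 16 mm short of home) and push the card's top down till level with them
- slot_clip (a point): one of the two small sprung steel clips in the free slot (at both its y ends, rack y = +-54 mm, 5 to 20 mm above the slot floor). They lean in from the slot's -x wall and press the card sideways: the card comes to rest on them some 5 to 15 mm short of home and must be pushed past with roughly 5 to 15 N from above, until it stands hard on the floor
- card_a: a like card in the rack slot at x = -36 mm; leave it
- card_b: a like card in the rack slot at x = -12 mm; leave it
- card_c: a like card in the rack slot at x = +36 mm; leave it
- screwdriver_r: red screwdriver 196 mm long lying between dock and rack; leave it
- tape_measure: yellow tape measure, 38 x 80 x 62 mm, behind, between dock and rack; leave it
- caliper: caliper 220 mm long, lying flat at the left; leave it
- parts_tin: round white tin, 73 mm in diameter and 32 mm high, at the right; leave it

How it is judged:
By the outcome, as a careful person would: the job done as asked, in the order asked, and still so for the second after the job is handed in, with the robot touching nothing.
It also fails if it takes over 51 s, if anything falls off the work surface, if the arm or the gripper's body presses on something with over 40 N, if the wrist force passes 120 N, or if a joint passes its speed limit or range.

### The arm

A 6-joint arm with a two-finger parallel gripper is mounted at the origin on a cart in front of the work surface, level with it; the furniture and walls round the work are solid. World frame = base frame: x ahead of the robot, y to its left, z up, the work surface at z = 0. Lengths are in mm, angles in rad, forces in N, time in s.
With the tool pointing down it reaches from about 350 to 875 mm from the base axis. Payload 4.2 kg.
Tool frame: the origin (TCP) lies midway between the tips of the shut fingers; the grasp point (between the pads) lies 19 mm behind it; z points along the fingers, y is the line along which they close (so a half turn about z gives the same grasp; the last joint's range is limited). The gripper opens to 85 mm and grips with 20 to 120 N. Pads are 22 mm wide; open, the fingers measure 114 mm over their backs; the gripper's body (76 mm by 85 mm) begins 54 mm behind the grasp point. The pads swing forward as they close: fully open they stand 13 mm farther back than shut.
Start: joints at [-0.982, 0.385, 0.008, 0, -1.194, -0.259], TCP at [202.424, -591.29, 231.312] pointing down, gripper open.
Joint ranges: [-3.14, 3.14], [-1.21, 2.06], [-1.07, 1.41], [-3.16, 2.05], [-2.99, -0.16], [-3.1, 3.1]. Speed limits (rad/s): [2.79, 2.79, 3.14, 3.14, 3.14, 3.14].

### API

Orientations are given as a unit quaternion [x, y, z, w].
In Python, from bench import * gives the robot as it stands.
- The arm moves only by the tool drive_tool, never from a script. Its argument "plan" is a list that holds one entry, the list of rows, each a list of 5 numbers: the closure, from -1 (fully open) to 1 (shut), then the shift along the world's x, y, z in mm, then the turn about the world's z in degrees. A call has 1 to 20 rows; each row shifts and turns the commanded pose from where the row before left it; what a row does not reach is not made up. A row lasts 1/12 s, in which the tool goes at most 41.7 mm and 7.16 degrees, less where a joint would pass 70% of its speed; a pose out of reach is approached as far as the arm can. A call is refused whole if a number of a shift passes 41.7 or a number of a turn 7.16, either way. A call with a gripper value outside its range is refused whole. The fingers move at their own pace and stop on an object; the grip force is fixed at half the most. Time passes only in rows, so rows that do not move let the fingers close. It gives the time, the measured TCP pose, the force, the opening and the grip force at its end, in the units of the state.
- read_state(): the state, without advancing time (a new reading comes with each control period).
- get_image(name): name is "scene" or "side" or "wrist"; returns (picture, depth): 384x512x3 uint8, red, green, blue; 384x512 float32, mm along the optical axis (not along the pixel's ray), 0 where there is no reading.
- camera_model(name): a dict with "fx", "fy", "cx", "cy" (pixels), "distortion" ([k1, k2, p1, p2, k3] as OpenCV has them; the pictures are not rectified), "R" (3x3) and "t" (3): a world point X has camera coordinates R X + t; the wrist camera has in their place "mount" (4x4, takes a point from camera to tool coordinates, whose origin is the TCP and whose axes are the flange's). Camera axes: x right, y down, z forward; pixel columns grow to the right and rows downward; lengths in mm; the calibration is good to about 2 mm. A picture is of the moment at which its call begins: read the wrist's pose just before it. camera_model takes no time and is no camera call.
- job_done(): hands the job in; it is judged then, once.
The state is a dict: "clock": time; "joints": joint angles; "joint_vel": joint speeds; "joint_efforts": joint torques, N m; "position": TCP position; "ee_rot": TCP orientation; "contact_force": force on the tool from outside, world axes, zero at the start; "wrist_torque": the same for the moment, N m; "gripper_width": finger opening in mm; "grasp_force": force on a finger pad.
Only numpy, scipy, OpenCV 4.12 (cv2) and the standard library are available. Lean on these libraries where they do the work, as an engineer would, in place of code of your own. Each camera call takes 0.05 s, during which the arm holds its last target. There are 200 camera calls.

## Working session

There is one attempt and no reset: what is moved stays moved. The work goes in short steps, Python scripts to look and compute and a tool call to move; the robot and the scene stay as the last step left them, time stands still between calls to the robot, and variables do not carry over. Pictures are saved under pics/ and viewed, at most 10 in all, crops included, and the job is handed in when it is done.

Besides the shell and the picture viewer there is one more tool, called after ">>>" in YAML: its name, and indented under it one key for each argument. drive_tool: Moves the arm, as the interface text tells. Its arguments: {"type":"object","properties":{"plan":{"type":"array"}},"required":["plan"]}

```bash
mkdir -p pics; ls
cat > h.py <<'E'
from bench import *
import numpy as np, cv2
from scipy.spatial.transform import Rotation as Ro
def cam(n,st=None):
    m=camera_model(n); K=np.array([[m['fx'],0,m['cx']],[0,m['fy'],m['cy']],[0,0,1.]]); D=np.array(m['distortion'],float)
    if 'R' in m: return K,D,np.array(m['R']),np.array(m['t'])
    M=np.array(m['mount']); Rt=Ro.from_quat(st['ee_rot']).as_matrix(); Rw=Rt@M[:3,:3]; p=Rt@M[:3,3]+np.array(st['position'])
    return K,D,Rw.T,-Rw.T@p
def plane(c,uv,z):
    K,D,R,t=c; uv=np.array(uv,float).reshape(-1,1,2)
    r=cv2.undistortPoints(uv,K,D)[:,0]; d=np.c_[r,np.ones(len(r))]@R; o=-R.T@t
    return o+d*((z-o[2])/d[:,2])[:,None]
def cloud(c,dep):
    K,D,R,t=c; h,w=dep.shape; uv=np.stack(np.meshgrid(np.arange(w),np.arange(h)),-1).astype(float).reshape(-1,1,2)
    r=cv2.undistortPoints(uv,K,D)[:,0]; P=np.c_[r,np.ones(len(r))]*dep.reshape(-1,1)
    return ((P-t)@R).reshape(h,w,3)
def proj(c,X):
    K,D,R,t=c; return cv2.projectPoints(np.array(X,float).reshape(-1,1,3),cv2.Rodrigues(R)[0],t,K,D)[0][:,0]
E
python3 - <<'E'
from h import *
st=read_state(); print(st)
ims=[]
for n in ("scene","side","wrist"):
    s=read_state(); im,d=get_image(n); np.savez(f'pics/{n}0.npz',im=im,d=d,pos=s['position'],q=s['ee_rot']); cv2.imwrite(f'pics/{n}0.png',im[...,::-1])
    c=cam(n,s); print(n,'cam at',-c[2].T@c[3],(d>0).mean())
    P=cloud(c,d)
E
```

```text
pics
{'clock': 0.0, 'joints': array([-9.82461193e-01,  3.85578046e-01,  6.62955680e-03, -5.20850531e-04,
       -1.19398192e+00, -2.58588469e-01]), 'joint_vel': array([ 9.69580000e-04,  7.65661020e-05, -2.24619719e-04, -2.69779405e-04,
        5.81642325e-05,  1.49432212e-04]), 'joint_efforts': array([-1.34843420e-03, -3.92289627e+01,  1.88401669e+01,  4.18617994e+00,
       -4.67177946e-03, -1.32713637e-05]), 'position': array([ 202.2078456 , -590.77345531,  230.2068191 ]), 'ee_rot': array([-1.64032502e-01,  9.86454328e-01,  1.07225629e-03, -2.17796096e-04]), 'contact_force': array([ 0.24295009, -0.03435486, -0.33520348]), 'wrist_torque': array([-0.00062712,  0.01917075, -0.02392874]), 'grasp_force': 0.0, 'gripper_width': 85.40516941646219}
scene cam at [ 131.23694238  862.26539783 1009.21442309] 0.99578857421875
side cam at [ 91.92469513 868.55821164 716.75722847] 0.9960428873697916
wrist cam at [ 137.6706251  -612.1657802   373.72020953] 0.9958546956380209
```

View pics/scene0.png

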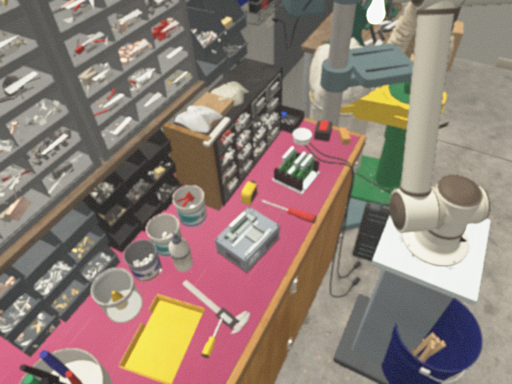

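View pics/side0.png

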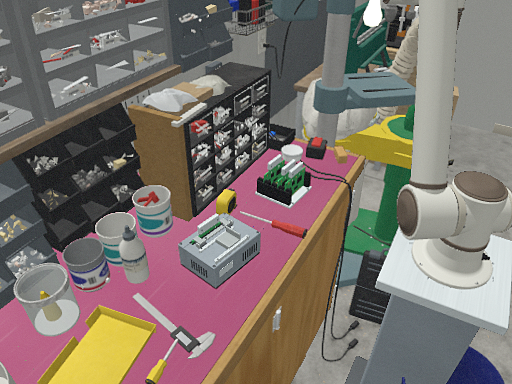

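The dock is at about (248,238) in the scene picture, its slot and card on the far-left side. The rack with three cards is at (297,170), with the screwdriver and tape measure between them. I'll use the depth clouds to get poses.

Run:
```python
from h import *
Ps=[]
for n,ud,ur in (("scene",(205,200,290,275),(262,140,330,200)),("side",(170,205,270,290),(245,150,320,215))):
    f=np.load(f'pics/{n}0.npz'); c=cam(n); P=cloud(c,f['d'])
    for nm,b in (('dock',ud),('rack',ur)):
        Q=P[b[1]:b[3],b[0]:b[2]].reshape(-1,3); I=f['im'][b[1]:b[3],b[0]:b[2]].reshape(-1,3)
        z=Q[:,2]; print(n,nm,'hist z',np.histogram(z,bins=np.arange(-10,140,10))[0])
        m=(z>50)&(z<85) if nm=='dock' else (z>90)&(z<115)
        q=Q[m]; med=np.median(q,0); m2=np.linalg.norm(q[:,:2]-med[:2],axis=1)<130; q=q[m2]
        r=cv2.minAreaRect(q[:,:2].astype(np.float32)); print('  ',len(q),med.round(1),r)
        if nm=='dock':
            m=(z>88)&(z<125); print('  hi',np.median(Q[m],0),m.sum()); 
            hi=Q[m]; hi=hi[np.linalg.norm(hi[:,:2]-med[:2],axis=1)<100]
            for p in hi[::max(1,len(hi)//20)]: print('    ',p.round(0))
```

```text
scene dock hist z [1841 1757  234  183  166  140  143  693  749  317   65   70    0    0]
   1842 [498.2 305.8  70.4] ((506.41448974609375, 285.6192626953125), (163.20155334472656, 123.55844116210938), 79.09526824951172)
  hi [538.70853426 276.3264229   99.39775113] 149
     [542. 246. 102.]
     [537. 255. 106.]
     [535. 253. 100.]
     [534. 254.  96.]
     [533. 261. 100.]
     [536. 268. 101.]
     [538. 277. 106.]
     [543. 281. 103.]
     [544. 290. 107.]
     [545. 294. 107.]
     [548. 299. 106.]
     [538. 279.  89.]
     [538. 289.  96.]
     [545. 300. 100.]
     [489. 269.  96.]
     [540. 292.  89.]
     [546. 310. 101.]
     [479. 275.  99.]
     [484. 273.  90.]
     [542. 307.  90.]
     [462. 277.  99.]
     [458. 279.  93.]
scene rack hist z [1497 1270  197  135  159  171  211  115   69   59   88   97    0    0]
   185 [485.3 -45.4 100.2] ((497.902099609375, -48.82981491088867), (69.83583068847656, 82.92620849609375), 81.98551940917969)
side dock hist z [ 863 3115  429  360  362  351  283  474 1365  598  135  115    0    0]
   2585 [495.7 305.8  71.6] ((506.2373046875, 281.7938537597656), (163.95452880859375, 124.43303680419922), 78.89398956298828)
  hi [536.97909751 272.05402867  98.65988871] 271
     [540. 241. 105.]
     [543. 255. 104.]
     [533. 249. 100.]
     [545. 272. 106.]
     [545. 277. 106.]
     [548. 281. 104.]
     [533. 249.  88.]
     [534. 261.  93.]
     [538. 271.  96.]
     [538. 280.  99.]
     [539. 286. 100.]
     [541. 296. 103.]
     [544. 303. 104.]
     [489. 264.  99.]
     [493. 267.  96.]
     [496. 268.  92.]
     [496. 267.  89.]
     [543. 298.  89.]
     [483. 269.  90.]
     [466. 272.  96.]
     [462. 273.  92.]
side rack hist z [ 212 2398  420  261  339  219  308  197  137   90  116  158    0    0]
   274 [483.6 -49.6 101.7] ((496.7317199707031, -54.247962951660156), (67.88044738769531, 83.33601379394531), 83.02690124511719)
```

>>> drive_tool:
  plan:
    - [[1,16,34,5,3.4],[1,16,34,5,3.4],[1,16,34,5,3.4],[1,16,34,5,3.4],[1,16,34,5,3.4],[1,16,34,5,3.4],[1,16,34,5,3.4],[1,16,34,5,3.4],[1,16,34,5,3.4],[1,16,34,5,3.4],[1,16,34,5,3.4],[1,16,34,5,3.4],[1,16,34,5,3.4],[1,16,34,5,3.4],[1,16,34,5,3.4],[1,16,34,5,3.4],[1,16,34,5,3.4],[1,16,34,5,2.2],[1,0,0,0,0],[1,0,0,0,0]]

```text
clock: 1.82
position: [490.8, 22.4, 320.7]
ee_rot: [-0.636, 0.771, 0.0, -0.001]
contact_force: [-0.7, -0.6, -0.3]
gripper_width: -0.1
grasp_force: 0.0
```

```bash
cat > shot.py <<'E'
from h import *
import sys
k=sys.argv[1]
s=read_state(); im,d=get_image("wrist"); np.savez(f'pics/w{k}.npz',im=im,d=d,pos=s['position'],q=s['ee_rot']); cv2.imwrite(f'pics/w{k}.png',im[...,::-1])
print(s['clock'],np.round(s['position'],1),np.round(s['ee_rot'],4),np.round(s['joints'],2),np.round(s['contact_force'],1),s['gripper_width'],s['grasp_force'])
E
python3 shot.py 1
```

```text
1.8167 [490.8  22.4 320.7] [-6.365e-01  7.713e-01  3.000e-04 -5.000e-04] [ 0.38  0.1  -0.15 -0.   -1.32 -0.57] [-0.7 -0.6 -0.3] -0.06758211818409879 0.0
```

View pics/w1.png

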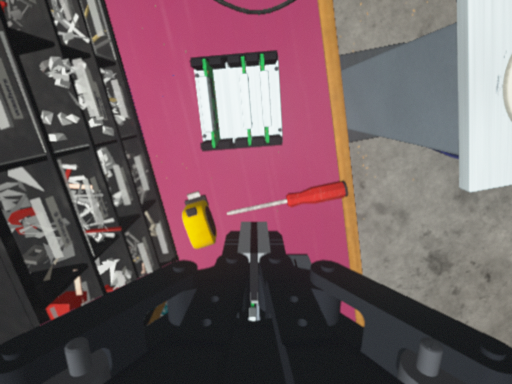

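The wrist view shows the rack at (238,100). The green card ends are in columns ~208, 246 and 265, so the free slot is at column ~227. The screwdriver is at (290,200) and the tape measure at (200,220). Next I measure the rack and move on to the dock.

Run:
```python
from h import *
f=np.load('pics/w1.npz'); s=dict(position=f['pos'],ee_rot=f['q']); c=cam('wrist',s); print('cam',-c[2].T@c[3],c[2].round(3).tolist(),c[0][0,0])
P=cloud(c,f['d']); im=f['im'].astype(int)
b=np.zeros(im.shape[:2],bool); b[45:155,185:290]=1
print('hist',np.histogram(P[b][:,2],bins=np.arange(-10,125,5)))
hsv=cv2.cvtColor(f['im'],cv2.COLOR_RGB2HSV)
tops=b&(P[...,2]>95)&(P[...,2]<110)
n,l,st,ce=cv2.connectedComponentsWithStats(tops.astype(np.uint8))
for i in range(1,n):
    if st[i,4]<60: continue
    v,u=np.nonzero(l==i); q=plane(c,np.c_[u,v],102)[:,:2]; r=cv2.minAreaRect(q.astype(np.float32)); print('bar',st[i,4],np.median(P[l==i][:,2]),r,q.mean(0))
g=b&(hsv[...,0]>45)&(hsv[...,0]<80)&(hsv[...,1]>120)&(hsv[...,2]>60)
n,l,st,ce=cv2.connectedComponentsWithStats(g.astype(np.uint8))
for i in range(1,n):
    if st[i,4]<15: continue
    v,u=np.nonzero(l==i); q=plane(c,np.c_[u,v],74)[:,:2]; print('green',st[i],q.mean(0).round(1),q.min(0).round(1),q.max(0).round(1))
k=b&(hsv[...,2]<60)&(P[...,2]>40)&(P[...,2]<75)
n,l,st,ce=cv2.connectedComponentsWithStats(k.astype(np.uint8))
for i in range(1,n):
    if st[i,4]<60: continue
    v,u=np.nonzero(l==i); q=plane(c,np.c_[u,v],67)[:,:2]; print('black',st[i],np.median(P[l==i][:,2]),cv2.minAreaRect(q.astype(np.float32)))
```

```text
cam [476.81406204 -42.6808168  464.15989455] [[-0.982, 0.19, 0.001], [0.184, 0.947, 0.264], [0.049, 0.259, -0.965]] 292.4972096721468
hist (array([   0,  616, 2979, 3345,  487,   88,   87,   80,  103,   94,  104,
        115,  498,  650,  340,   23,  218,  126,   18,   36,   42,   39,
       1408,    4,    0,    0]), array([-10,  -5,   0,   5,  10,  15,  20,  25,  30,  35,  40,  45,  50,
        55,  60,  65,  70,  75,  80,  85,  90,  95, 100, 105, 110, 115,
       120]))
bar 478 102.709114164069 ((460.8157958984375, -48.970985412597656), (63.5140266418457, 10.158812522888184), 83.39116668701172) [460.74508334 -49.63040281]
bar 468 102.85471343088585 ((484.68682861328125, -50.46880340576172), (64.10771942138672, 9.997527122497559), 83.60343170166016) [484.62394667 -50.94647264]
bar 505 102.71910006838569 ((531.6477661132812, -56.6194953918457), (63.65392303466797, 11.35077953338623), 83.83689880371094) [531.82812349 -57.04377177]
green [259  53   6  17  68] [455.7 -95.5] [ 452.4 -104.2] [458.6 -85.6]
green [240  56   5  17  58] [479.5 -97.8] [ 476.3 -105.5] [482.  -86.6]
green [202  58  10  19 106] [ 525.3 -101.4] [ 519.4 -112.3] [530.5 -89.9]
green [265 128   5  15  47] [466.2  -3.4] [463.5 -13.7] [469.2   5. ]
green [247 130   5  16  43] [489.9  -4.8] [487.7 -15.4] [492.8   4.1]
green [212 132   4  16  50] [536.8 -11.2] [533.4 -21.9] [540.2  -2.2]
black [263  51  14  11 121] 59.303975960957004 ((444.5346984863281, -99.29631805419922), (11.775877952575684, 16.1710262298584), 83.923828125)
black [205  53  55  14 429] 58.91920677001361 ((491.49810791015625, -104.74004364013672), (11.699435234069824, 68.12287139892578), 83.48531341552734)
black [191  58  11  10  96] 59.48986485784273 ((537.2216796875, -110.0383071899414), (10.634286880493164, 12.793600082397461), 78.90402221679688)
```

>>> drive_tool:
  plan:
    - [[1,2,34,0,0],[1,2,34,0,0],[1,2,34,0,0],[1,2,34,0,0],[1,2,34,0,0],[1,2,34,0,0],[1,2,34,0,0],[1,2,34,0,0],[1,2,34,0,0],[1,2,34,0,0],[1,0,0,0,0],[1,0,0,0,0],[1,0,0,0,0]]

```text
clock: 2.95
position: [510.5, 359.3, 321.1]
ee_rot: [-0.635, 0.773, -0.0, -0.001]
contact_force: [-0.7, -0.4, 0.4]
gripper_width: -0.2
grasp_force: 0.0
```

```bash
python3 shot.py 2
```

```text
2.95 [510.5 359.3 321.1] [-6.349e-01  7.726e-01 -1.000e-04 -6.000e-04] [ 0.87  0.34  0.16  0.   -1.39 -1.07] [-0.7 -0.4  0.4] -0.17074614440514793 0.0
```

View pics/w2.png

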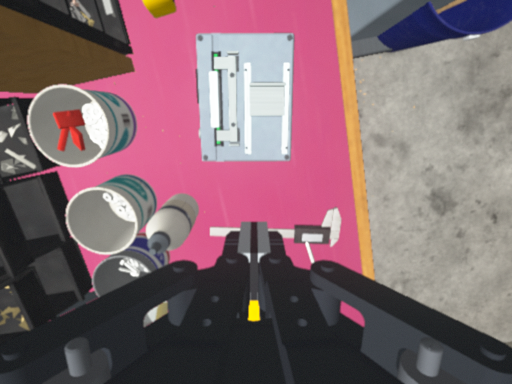

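The wrist view over the dock shows the box at (246,97), the card bar at column 214, the latch plate at columns ~222–235, and the shut hood with its rib at (267,82). Image down is dock +y.

Run:
```python
from h import *
f=np.load('pics/w2.npz'); s=dict(position=f['pos'],ee_rot=f['q']); c=cam('wrist',s); print('cam',-c[2].T@c[3])
P=cloud(c,f['d'])
b=np.zeros(P.shape[:2],bool); b[20:175,185:310]=1
print('hist',np.histogram(P[b][:,2],bins=np.arange(0,125,5))[0])
def rect(m,z,nm,mn=30):
    n,l,st,ce=cv2.connectedComponentsWithStats(m.astype(np.uint8))
    for i in range(1,n):
        if st[i,4]<mn: continue
        v,u=np.nonzero(l==i); q=plane(c,np.c_[u,v],z)[:,:2]; r=cv2.minAreaRect(q.astype(np.float32)); print(nm,st[i],np.median(P[l==i][:,2]).round(1),np.round(r[0],1),np.round(r[1],1),round(r[2],1))
Z=P[...,2]
m=b&(Z>55)
rect(b&(Z>55)&(Z<77),70,'deck',300)
rect(b&(Z>98)&(Z<112),104,'bar')
rect(b&(Z>91)&(Z<112),98,'rib')
rect(b&(Z>77)&(Z<90),81,'mid')
```

```text
cam [496.21846277 294.39956233 464.50772455]
hist [5902    1    0    0    0    0    4   69    1    3    1    4    6 1447
 6716  690 2379  106   65  157  199  302    0    0]
deck [ 195   33  100  129 8241] 70.8 [505.  283.7] [159.4 121.9] 78.9
bar [209  71  11  57 509] 105.2 [539.9 276.8] [63.7 10.7] 79.0
bar [249  83  37   3  92] 98.9 [475.4 271.6] [ 2.2 42.1] 78.8
rib [209  71  12  57 541] 105.2 [540.3 276.5] [64.8 11.7] 79.3
rib [249  82  37   5 169] 98.2 [475.1 271.3] [ 4.5 42.8] 78.8
mid [227  51  11   3  33] 81.5 [509.  225.8] [ 2.2 12.1] 78.8
mid [ 214   54   23   90 1017] 81.3 [528.8 279. ] [107.7  26.8] 78.7
mid [ 244   63   46   91 1993] 82.2 [480.7 300.4] [110.6  55.8] 78.9
mid [229 144  11   3  31] 81.6 [530.3 336.2] [ 2.6 13.1] 78.8
```

>>> drive_tool:
  plan:
    - [[1,-10,-28.7,-10,0],[1,-10,-28.7,-10,0],[1,-10,-28.7,-20,0],[1,-10,-28.7,-20,0],[1,0,0,-35,0],[1,0,0,-35,0],[1,0,0,-35,0],[1,0,0,-30,0],[1,0,0,-20,0],[1,0,0,0,0],[1,0,0,0,0],[1,0,0,0,0]]

```text
clock: 4.0
position: [471.6, 245.9, 108.3]
ee_rot: [-0.635, 0.772, -0.0, 0.002]
contact_force: [0.2, 0.7, 0.6]
gripper_width: -0.2
grasp_force: 0.0
```

>>> drive_tool:
  plan:
    - [[1,-1,-1,-10,0],[1,0,0,-10,0],[1,0,0,0,0],[1,0,0,0,0],[1,0,0,0,0]]

```text
clock: 4.42
position: [469.9, 245.2, 87.1]
ee_rot: [-0.635, 0.772, -0.0, 0.001]
contact_force: [-0.6, -1.7, 0.3]
gripper_width: -0.1
grasp_force: 0.0
```

>>> drive_tool:
  plan:
    - [[1,1.3,6.6,0,0],[1,1.3,6.6,0,0],[1,1.3,6.6,0,0],[1,1.3,6.6,0,0],[1,1.3,6.6,0,0],[1,1.3,6.6,0,0],[1,0,0,0,0],[1,0,0,0,0],[1,0,0,0,0]]

```text
clock: 5.17
position: [477.0, 284.3, 86.1]
ee_rot: [-0.635, 0.772, -0.0, -0.0]
contact_force: [0.7, -4.0, 2.7]
gripper_width: 0.3
grasp_force: 1.9
```

>>> drive_tool:
  plan:
    - [[1,0.8,3,0,0],[1,0.8,3,0,0],[1,0,0,0,0],[1,0,0,0,0],[1,0,0,0,0]]

```text
clock: 5.58
position: [478.3, 290.2, 86.1]
ee_rot: [-0.635, 0.772, 0.0, -0.001]
contact_force: [-1.8, -4.5, 1.6]
gripper_width: 0.3
grasp_force: 2.2
```

Run:
```python
from h import *
im,d=get_image("side"); c=cam('side'); 
cv2.imwrite('pics/s3.png',cv2.resize(im[190:300,160:280],None,fx=5,fy=5,interpolation=cv2.INTER_CUBIC)[...,::-1]); print(read_state()['contact_force'],read_state()['position'])
```

```text
[-2.90460236 -3.29145344  3.43655897] [478.31507486 290.15899028  86.09192813]
```

View pics/s3.png

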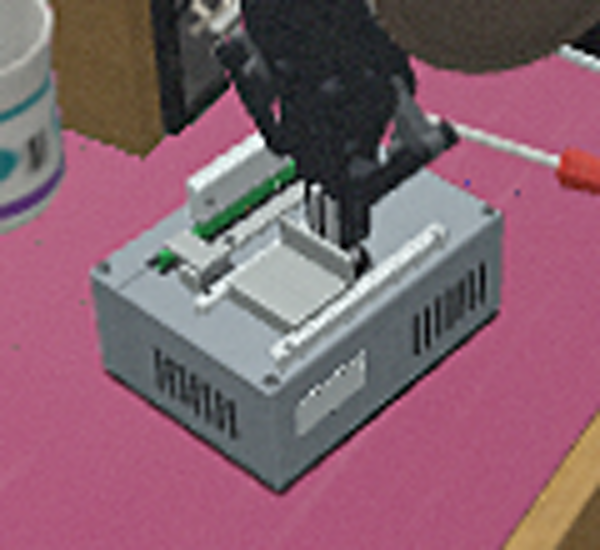

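The hood has slid open with the fingers against the rib, at about (345,240). Next I press down.

>>> drive_tool:
  plan:
    - [[1,0,0,-4,0],[1,0,0,-4,0],[1,0,0,-2,0],[1,0,0,-1,0],[1,0,0,-1,0],[1,0,0,0,0],[1,0,0,0,0]]

```text
clock: 6.22
position: [479.0, 290.5, 74.6]
ee_rot: [-0.635, 0.772, -0.0, 0.0]
contact_force: [-1.0, -4.0, 5.9]
gripper_width: -0.0
grasp_force: 4.1
```

>>> drive_tool:
  plan:
    - [[1,0,0,-1,0],[1,0,0,-1,0],[1,0,0,-0.8,0],[1,0,0,0,0],[1,0,0,0,0]]

```text
clock: 6.63
position: [479.0, 290.4, 72.1]
ee_rot: [-0.635, 0.772, -0.0, 0.0]
contact_force: [-2.5, -5.4, 8.1]
gripper_width: 0.3
grasp_force: 4.8
```

>>> drive_tool:
  plan:
    - [[1,0,0,-0.7,0],[1,0,0,-0.6,0],[1,0,0,0,0],[1,0,0,0,0]]

```text
clock: 6.97
position: [479.0, 290.5, 71.1]
ee_rot: [-0.636, 0.772, -0.0, 0.0]
contact_force: [-1.9, -5.2, 9.1]
gripper_width: -0.0
grasp_force: 6.3
```

```bash
cat > bar.py <<'E'
from h import *
for n in ("side",):
    im,d=get_image(n); c=cam(n); P=cloud(c,d); o=np.array([515.8,281.6]); x=np.array([.981,-.193]); y=np.array([.193,.981])
    q=P[...,:2]-o; a=q@x; b=q@y; m=(abs(a-25)<9)&(abs(b)<34)&(P[...,2]>70); print('card bar top z',np.percentile(P[m][:,2],[50,90,98]),m.sum())
s=read_state(); print(s['clock'],s['position'],s['contact_force'])
E
python3 bar.py
```

```text
card bar top z [ 95.76083642 126.79000196 164.89061769] 379
7.0167 [479.01267314 290.47209689  71.05698026] [-3.1805344  -4.98534433  8.67582645]
```

>>> drive_tool:
  plan:
    - [[1,0,0,-0.6,0],[1,0,0,0,0],[1,0,0,0,0],[1,0,0,5,0],[1,0,0,15,0],[1,0,0,25,0],[1,0,0,30,0],[1,0,0,25,0],[-1,20,-4.5,0,0],[-1,20,-4.5,0,0],[-1,20,-4.5,0,0],[-1,0,0,0,0],[-1,0,0,0,0],[-1,0,0,0,0],[-1,0,0,0,0]]

```text
clock: 8.27
position: [538.5, 277.7, 169.5]
ee_rot: [-0.636, 0.772, 0.0, 0.0]
contact_force: [0.4, 1.0, -0.4]
gripper_width: 83.2
grasp_force: 0.0
```

```bash
python3 bar.py; python3 shot.py 4
python3 - <<'E'
from h import *
f=np.load('pics/w4.npz'); s=dict(position=f['pos'],ee_rot=f['q']); c=cam('wrist',s); P=cloud(c,f['d'])
o=np.array([515.8,281.6]); x=np.array([.981,-.193]); y=np.array([.193,.981]); q=P[...,:2]-o; a=q@x; b=q@y
m=(abs(a-25)<15)&(abs(b)<45)&(P[...,2]>115)&(P[...,2]<140); print(m.sum(),np.median(P[m],0),a[m].min(),a[m].max(),b[m].min(),b[m].max())
E
```

```text
card bar top z [116.44610418 529.15558814 530.84574832] 731
8.3167 [538.38080895 277.62814177 169.59823953] [-0.19949912 -0.09941574 -0.29232476]
8.3167 [538.4 277.6 169.6] [-6.357e-01  7.719e-01  1.000e-04  3.000e-04] [ 0.74  0.4  -0.13 -0.   -1.04 -0.94] [-0.2 -0.1 -0.3] 85.3263379555021 0.0
1413 [543.23067652 272.06621818 126.63663003] 23.121094942787515 33.96505894732536 -32.23753712123419 30.64380698750066
```

View pics/w4.png

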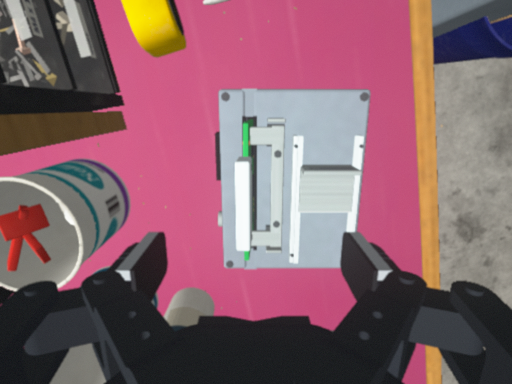

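The card has popped (bar top z≈126.6, at (243,205)) and the hood has sprung shut. Before descending I check clearance to the bucket.

Run:
```python
from h import *
for k in (2,4):
    f=np.load(f'pics/w{k}.npz'); s=dict(position=f['pos'],ee_rot=f['q']); c=cam('wrist',s); P=cloud(c,f['d'])
    m=(P[...,2]>105)&(P[...,0]>560)&(P[...,0]<800)&(P[...,1]>180)&(P[...,1]<380)&(np.arange(384)[:,None]<220)
    q=P[m]; print(len(q), q.min(0) if len(q) else '', [ (int(z),q[(q[:,2]>z)][:,0].min().round()) for z in (105,120,140,160) if (q[:,2]>z).any()])
```

```text
7565 [652.44733346 180.00545446 105.01496585] [(105, np.float64(652.0)), (120, np.float64(652.0)), (140, np.float64(652.0)), (160, np.float64(652.0))]
3485 [652.39934571 180.00967864 105.00085782] [(105, np.float64(652.0)), (120, np.float64(652.0)), (140, np.float64(652.0)), (160, np.float64(658.0))]
```

>>> drive_tool:
  plan:
    - [[-1,1.2,-0.5,0,0],[-1,1.2,-0.4,0,0],[-1,0,0,0,0]]

```text
clock: 8.62
position: [541.3, 276.2, 169.8]
ee_rot: [-0.635, 0.772, -0.0, 0.0]
contact_force: [-0.1, 0.2, -0.3]
gripper_width: 85.4
grasp_force: 0.0
```

>>> drive_tool:
  plan:
    - [[-1,0,0.3,-18,0],[-1,0,0,-18,0],[-1,0,0,-14,0],[-1,0,0,-8,0],[-1,0,0,0,0],[-1,0,0,0,0],[0.3,0,0,0,0],[0.6,0,0,0,0],[1,0,0,0,0],[1,0,0,0,0],[1,0,0,0,0],[1,0,0,0,0],[1,0,0,0,0],[1,0,0,0,0]]

```text
clock: 9.78
position: [542.1, 276.5, 112.2]
ee_rot: [-0.636, 0.772, -0.0, 0.001]
contact_force: [2.8, -2.4, 1.8]
gripper_width: 8.2
grasp_force: 61.5
```

>>> drive_tool:
  plan:
    - [[1,0,0,4,0],[1,0,0,6,0],[1,0,0,8,0],[1,0,0,8,0],[1,0,0,8,0],[1,0,0,8,0],[1,0,0,12,0],[1,0,0,16,0],[1,0,0,20,0],[1,0,0,18,0],[1,0,0,0,0],[1,0,0,0,0]]

```text
clock: 10.78
position: [540.5, 276.7, 221.0]
ee_rot: [-0.635, 0.772, 0.001, 0.001]
contact_force: [-0.7, -0.5, -1.6]
gripper_width: 8.4
grasp_force: 61.2
```

>>> drive_tool:
  plan:
    - [[1,-2,-15,0,0.4],[1,-3,-30,0,0.5],[1,-3,-30,0,0.5],[1,-3,-30,0,0.5],[1,-3,-30,0,0.5],[1,-3,-30,0,0.5],[1,-3,-30,0,0.5],[1,-3,-30,0,0.5],[1,-3,-30,0,0.5],[1,-3,-30,0,0.5],[1,-2,-30,0,0],[1,-1,-15,0,0],[1,0,0,0,0],[1,0,0,0,0],[1,0,0,0,0]]

```text
clock: 12.03
position: [508.4, -53.4, 218.8]
ee_rot: [-0.668, 0.744, 0.001, -0.001]
contact_force: [-0.2, 0.6, -1.9]
gripper_width: 8.6
grasp_force: 61.1
```

```bash
python3 shot.py 5
python3 - <<'E'
from h import *
f=np.load('pics/w5.npz'); s=dict(position=f['pos'],ee_rot=f['q']); c=cam('wrist',s); P=cloud(c,f['d']); im=f['im']
hsv=cv2.cvtColor(im,cv2.COLOR_RGB2HSV)
g=((hsv[...,0]>45)&(hsv[...,0]<80)&(hsv[...,1]>120)&(hsv[...,2]>60)).astype(np.uint8)
n,l,st,ce=cv2.connectedComponentsWithStats(g)
for i in range(1,n):
    if st[i,4]>40: print('green',st[i],P[l==i].min(0).round(),P[l==i].max(0).round(),np.median(P[l==i],0).round(1))
tops=((P[...,2]>98)&(P[...,2]<108)).astype(np.uint8)
n,l,st,ce=cv2.connectedComponentsWithStats(tops)
for i in range(1,n):
    if st[i,4]<60: continue
    v,u=np.nonzero(l==i); q=plane(c,np.c_[u,v],102)[:,:2]; print('bar',st[i],cv2.minAreaRect(q.astype(np.float32)))
E
```

```text
12.0333 [508.4 -53.4 218.8] [-6.677e-01  7.444e-01  7.000e-04 -7.000e-04] [ 0.21  0.2  -0.28 -0.   -1.09 -0.32] [-0.2  0.6 -1.9] 8.608171328627122 61.126688718795776
green [225 118   5  26  98] [ 500. -119.   35.] [530. -88. 362.] [ 527.  -101.2   74.6]
green [272 119   7  26 135] [ 476. -105.   36.] [483. -82.  77.] [480.8 -95.4  74. ]
green [291 118  13  43 267] [ 452. -119.   18.] [500. -56. 362.] [457.7 -89.9  58. ]
green [250 125   7  50 300] [ 500. -119.  164.] [505. -84. 362.] [502.2 -96.1 205.4]
green [289 179  11  46 138] [ 462. -119.   20.] [500.   7. 362.] [467.3  -4.   55.4]
green [227 215   5  10  42] [ 500. -119.   67.] [540.  -4. 362.] [537.2  -9.3  74.7]
bar [  9   0  19  22 145] ((678.9102172851562, -215.38394165039062), (15.321677207946777, 11.852363586425781), 87.46247863769531)
bar [ 20   9  60  78 737] ((665.3162841796875, -182.3661651611328), (37.83586502075195, 61.30900573730469), 3.3195316791534424)
bar [30 72 20  8 67] ((675.9909057617188, -164.73875427246094), (3.3925297260284424, 15.968817710876465), 66.47501373291016)
bar [ 38 100  34   9  64] ((670.215637
[... 671 characters left out ...]
 (63.34264373779297, 10.66939926147461), 83.5566635131836)
bar [ 79 213  21   7  81] ((666.0493774414062, -37.05873489379883), (6.089329719543457, 19.238441467285156), 83.85006713867188)
bar [ 78 224  22  35 231] ((671.0198364257812, -10.792366027832031), (31.677204132080078, 22.014497756958008), 46.667747497558594)
bar [107 246  14  39 194] ((655.5963134765625, 17.01523208618164), (42.44622802734375, 6.578124046325684), 89.22755432128906)
bar [ 85 268  12  22 113] ((681.4207763671875, 29.357820510864258), (24.287080764770508, 7.866296768188477), 87.55626678466797)
bar [ 95 276  12  15  76] ((670.6676635742188, 35.649070739746094), (10.195184707641602, 14.241857528686523), 23.06516456604004)
```

View pics/w5.png

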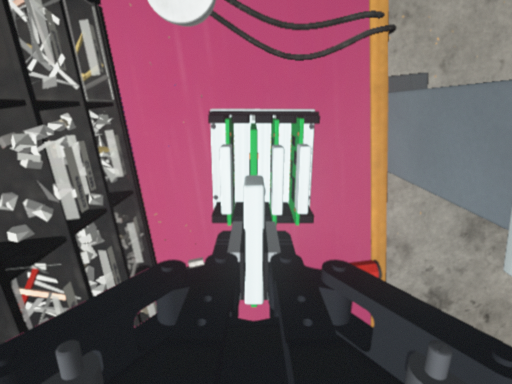

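The card is held upright: its bar runs from (254,177) to (254,303) and its green end is at (253,140). The rack's free gap at column ~250 lies below it. Next I check the card's offset in the hand.

Run:
```python
from h import *
f=np.load('pics/w5.npz'); s=dict(position=f['pos'],ee_rot=f['q']); c=cam('wrist',s); P=cloud(c,f['d'])
Z=P[...,2]; m=(Z>222)&(Z<242)&(abs(P[...,0]-508)<20)&(abs(P[...,1]+53)<60); m=(m).astype(np.uint8)
n,l,st,ce=cv2.connectedComponentsWithStats(m)
R=np.array([np.cos(np.radians(-6.2)),np.sin(np.radians(-6.2))]); Y=np.array([-R[1],R[0]])
for i in range(1,n):
    if st[i,4]>100:
        q=P[l==i]; a=(q[:,:2]-s['position'][:2]); print(st[i],np.median(q,0).round(1),np.percentile(a@R,[2,98]).round(1),np.percentile(a@Y,[1,99]).round(1))
hsv=cv2.cvtColor(f['im'],cv2.COLOR_RGB2HSV)
g=(hsv[...,0]>45)&(hsv[...,0]<80)&(hsv[...,1]>120)&(hsv[...,2]>60)&(Z>190)&(Z<215)&(abs(P[...,0]-505)<14)
q=P[g]; a=q[:,:2]-s['position'][:2]; print('edge',g.sum(),np.percentile(a@R,[5,50,95]).round(1),np.percentile(a@Y,[2,98]).round(1),np.median(q[:,2]))
```

```text
[ 215  180   78  124 3133] [506.5 -61.4 233.3] [-16.7  13.8] [-31.9  30. ]
edge 299 [-2.9 -1.3 -0.2] [-54.9  53.3] 205.3849983763362
```

Run:
```python
from h import *
f=np.load('pics/w5.npz'); s=dict(position=f['pos'],ee_rot=f['q']); c=cam('wrist',s); P=cloud(c,f['d']); im=f['im'].astype(int)
R=np.array([np.cos(np.radians(-6.2)),np.sin(np.radians(-6.2))]); Y=np.array([-R[1],R[0]])
zt=s['position'][2]+13
for r in (190,200,210,270,290,300):
    u=[k for k in range(235,275) if im[r,k].min()>150]; e=plane(c,[[u[0]-.5,r],[u[-1]+.5,r]],zt)[:,:2]-s['position'][:2]
    print('bar row',r,u[0],u[-1],(e@R).round(1),(e@Y).round(1))
hsv=cv2.cvtColor(f['im'],cv2.COLOR_RGB2HSV)
g=(hsv[...,0]>45)&(hsv[...,0]<80)&(hsv[...,1]>120)&(hsv[...,2]>60)
for r in (128,132,140,150,160,170):
    u=[k for k in range(246,262) if g[r,k]]; 
    if u: print('edge row',r,u[0],u[-1],((plane(c,[[u[0]-.5,r],[u[-1]+.5,r]],zt-28)[:,:2]-s['position'][:2])@R).round(1), P[r,u,2].round(0))
```

```text
bar row 190 235 274 [  7.3 -11.2] [-29.3 -29.3]
bar row 200 235 274 [  7.4 -11.3] [-24.4 -24.4]
bar row 210 244 274 [  3.2 -11.4] [-19.5 -19.4]
bar row 270 246 261 [ 2.5 -5.5] [12.5 12.5]
bar row 290 245 262 [ 3.2 -6.1] [24. 24.]
bar row 300 244 262 [ 3.7 -6.1] [30. 30.]
edge row 128 252 255 [-0.5 -2.6] [193. 193. 193. 193.]
edge row 132 251 256 [ 0.  -3.2] [362. 206. 206. 205. 206. 205.]
edge row 140 251 256 [ 0.1 -3.2] [206. 205. 206. 205. 205. 206.]
edge row 150 251 256 [ 0.1 -3.2] [205. 205. 205. 207. 205. 206.]
edge row 160 250 256 [ 0.6 -3.2] [205. 205. 206. 205. 205. 206. 206.]
edge row 170 250 256 [ 0.7 -3.2] [204. 204. 205. 207. 204. 205. 206.]
```

>>> drive_tool:
  plan:
    - [[1,1.5,0.4,-10,0],[1,0,0,-20,0],[1,0,0,-20,0],[1,0,0,-14,0],[1,0,0,-5,0],[1,0,0,0,0],[1,0,0,0,0],[1,0,0,-5,0],[1,0,0,-4,0],[1,0,0,-3,0],[1,0,0,0,0],[1,0,0,0,0]]

```text
clock: 13.08
position: [510.7, -53.3, 138.6]
ee_rot: [-0.668, 0.744, -0.0, -0.0]
contact_force: [0.5, 0.7, -0.5]
gripper_width: 8.5
grasp_force: 61.2
```

>>> drive_tool:
  plan:
    - [[1,-0.4,0,-3,0],[1,0,0,-3,0],[1,0,0,-3,0],[1,0,0,-3,0],[1,0,0,0,0],[1,0,0,0,0]]

```text
clock: 13.58
position: [510.2, -53.3, 126.3]
ee_rot: [-0.668, 0.744, 0.0, -0.0]
contact_force: [0.7, -0.5, 0.0]
gripper_width: 8.3
grasp_force: 61.1
```

>>> drive_tool:
  plan:
    - [[1,0,0,-4,0],[1,0,0,-4,0],[1,0,0,-4,0],[1,0,0,-4,0],[1,0,0,-3,0],[1,0,0,-1.5,0],[1,0,0,0,0],[1,0,0,0,0]]

```text
clock: 14.25
position: [510.4, -53.2, 106.1]
ee_rot: [-0.668, 0.744, -0.0, -0.0]
contact_force: [-0.1, -0.6, -2.1]
gripper_width: 8.3
grasp_force: 61.1
```

>>> drive_tool:
  plan:
    - [[0.7,0,0,0,0],[0.4,0,0,0,0],[0.1,0,0,0,0],[-0.2,0,0,0,0],[-0.2,0,0,0,0],[-0.2,0,0,10,0],[-0.2,0,0,20,0],[-0.2,0,0,20,0],[-0.2,0,0,0,0],[-0.2,0,0,0,0]]

```text
clock: 15.08
position: [511.2, -53.0, 158.0]
ee_rot: [-0.668, 0.744, -0.001, 0.002]
contact_force: [-0.1, -0.1, -1.5]
gripper_width: 51.3
grasp_force: 0.0
```

```bash
python3 shot.py 6
python3 - <<'E'
from h import *
f=np.load('pics/w6.npz'); s=dict(position=f['pos'],ee_rot=f['q']); c=cam('wrist',s); P=cloud(c,f['d'])
tops=((P[...,2]>97)&(P[...,2]<125)&(abs(P[...,0]-497)<60)&(abs(P[...,1]+52)<50)).astype(np.uint8)
n,l,st,ce=cv2.connectedComponentsWithStats(tops)
for i in range(1,n):
    if st[i,4]<60: continue
    v,u=np.nonzero(l==i); z=np.median(P[l==i][:,2]); q=plane(c,np.c_[u,v],z)[:,:2]; r=cv2.minAreaRect(q.astype(np.float32)); print('bar',st[i],z.round(1),np.round(r[0],1),np.round(r[1],1),round(r[2],1))
E
```

```text
15.0833 [511.2 -53.  158. ] [-0.6679  0.7443 -0.001   0.0017] [ 0.21  0.26 -0.37  0.   -0.93 -0.32] [-0.1 -0.1 -1.5] 51.286081878765316 0.0
bar [ 214  156   17   86 1228] 102.7 [531.8 -57.4] [63.6 10.4] 83.6
bar [ 253  157   16   91 1361] 109.9 [504.9 -54.2] [65.3 10.4] 83.8
bar [ 281  157   17   86 1230] 102.7 [485.  -51.6] [63.7 10.4] 83.5
bar [ 313  156   20   77 1094] 102.7 [461.  -53.4] [56.3 11. ] 83.5
```

View pics/w6.png

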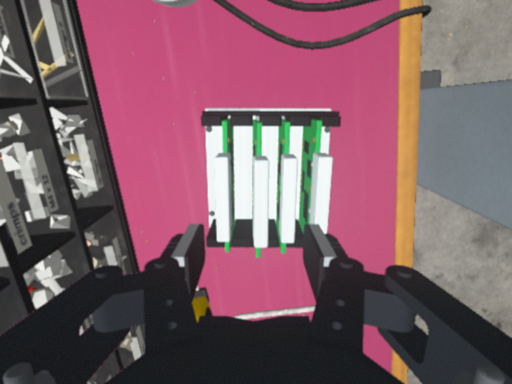

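The card has dropped to 7 mm short of home (top 109.9 against its neighbours' 102.7), resting on the clips and leaning slightly towards -x. The neighbours are unmoved. I shut the fingers and push it down.

>>> drive_tool:
  plan:
    - [[1,-0.9,-0.8,0,0],[1,0,0,0,0],[1,0,0,0,0],[1,0,0,0,0],[1,0,0,0,0],[1,0,0,-15,0],[1,0,0,-15,0],[1,0,0,-10,0],[1,0,0,-4,0],[1,0,0,0,0],[1,0,0,0,0],[1,0,0,0,0]]

```text
clock: 16.13
position: [510.1, -53.9, 112.8]
ee_rot: [-0.668, 0.744, -0.0, 0.001]
contact_force: [-0.2, -0.8, 0.2]
gripper_width: -0.2
grasp_force: 0.0
```

>>> drive_tool:
  plan:
    - [[1,-0.7,0,-2,0],[1,0,0,-1,0],[1,0,0,-1,0],[1,0,0,-1,0],[1,0,0,-1,0],[1,0,0,0,0],[1,0,0,0,0]]

```text
clock: 16.72
position: [510.9, -54.0, 108.4]
ee_rot: [-0.668, 0.744, -0.002, 0.002]
contact_force: [0.4, -0.5, 7.8]
gripper_width: 0.0
grasp_force: 4.1
```

>>> drive_tool:
  plan:
    - [[1,-0.5,0,-1,0],[1,0,0,-1,0],[1,0,0,-1,0],[1,0,0,-1,0],[1,0,0,0,0],[1,0,0,0,0]]

```text
clock: 17.22
position: [510.2, -54.0, 104.1]
ee_rot: [-0.668, 0.744, -0.002, 0.002]
contact_force: [0.4, -0.4, 7.9]
gripper_width: 0.1
grasp_force: 3.5
```

>>> drive_tool:
  plan:
    - [[1,0,0,-1,0],[1,0,0,-1,0],[1,0,0,-0.5,0],[1,0,0,0,0],[1,0,0,0,0]]

```text
clock: 17.63
position: [510.9, -53.9, 102.1]
ee_rot: [-0.668, 0.744, -0.002, 0.002]
contact_force: [1.3, -0.6, 8.0]
gripper_width: 0.2
grasp_force: 4.4
```

>>> drive_tool:
  plan:
    - [[1,0,0,-0.7,0],[1,0,0,-0.7,0],[1,0,0,0,0],[1,0,0,0,0]]

```text
clock: 17.97
position: [512.2, -54.0, 102.0]
ee_rot: [-0.669, 0.744, -0.003, 0.003]
contact_force: [-0.6, -1.5, 13.6]
gripper_width: -0.0
grasp_force: 6.9
```

>>> drive_tool:
  plan:
    - [[1,-0.5,0,-0.6,0],[1,0,0,-0.6,0],[1,0,0,0,0],[1,0,0,0,0],[1,0,0,2,0],[1,0,0,6,0],[1,0,0,20,0],[1,0,0,30,0],[1,0,0,30,0],[1,0,0,0,0],[1,0,0,0,0]]

```text
clock: 18.88
position: [508.5, -53.8, 186.8]
ee_rot: [-0.668, 0.744, -0.001, 0.002]
contact_force: [-1.1, -0.1, -1.4]
gripper_width: 0.3
grasp_force: 0.0
```

```bash
python3 shot.py 7
python3 - <<'E'
from h import *
f=np.load('pics/w7.npz'); s=dict(position=f['pos'],ee_rot=f['q']); c=cam('wrist',s); P=cloud(c,f['d'])
tops=((P[...,2]>97)&(P[...,2]<125)&(abs(P[...,0]-497)<60)&(abs(P[...,1]+52)<50)).astype(np.uint8)
n,l,st,ce=cv2.connectedComponentsWithStats(tops)
for i in range(1,n):
    if st[i,4]<60: continue
    v,u=np.nonzero(l==i); z=np.median(P[l==i][:,2]); q=plane(c,np.c_[u,v],z)[:,:2]; r=cv2.minAreaRect(q.astype(np.float32)); t=P[l==i]; lo=t[:,1]<np.percentile(t[:,1],25); hi=t[:,1]>np.percentile(t[:,1],75)
    print('bar',st[i],z.round(2),'ends',np.median(t[lo,2]).round(2),np.median(t[hi,2]).round(2),np.round(r[0],1),np.round(r[1],1),round(r[2],1))
E
```

```text
18.8833 [508.5 -53.8 186.8] [-0.6678  0.7444 -0.0009  0.0018] [ 0.21  0.23 -0.34 -0.   -1.   -0.32] [-1.1 -0.1 -1.4] 0.32256480594616144 0.0
bar [216 151  14  77 960] 102.7 ends 102.68 102.71 [531.9 -57.5] [64.  10.3] 83.6
bar [ 303  151   17   77 1000] 102.72 ends 102.58 102.77 [461.3 -49.9] [63.9 10.8] 83.6
bar [246 153  12  69 822] 102.81 ends 102.85 102.81 [508.6 -57. ] [56.9  9.2] 83.9
bar [275 153  14  76 953] 102.76 ends 102.66 102.78 [484.9 -51.2] [63.2 10.3] 83.6
```

View pics/w7.png

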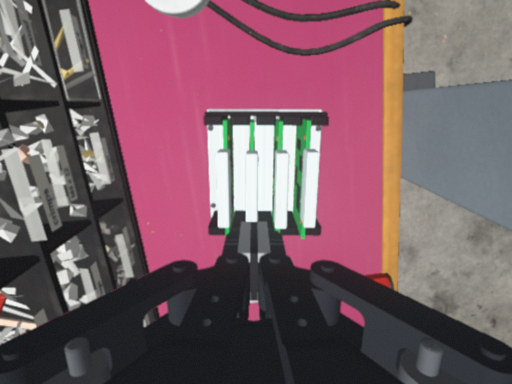

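The card (bar at (251,185)) stands upright in the free slot, its top at 102.8 mm, level with its neighbours' 102.7. The robot is clear at z 187, so I hand in.

```bash
python3 -c "
from bench import *
print(job_done())"
```

```text
the job is handed in; nothing more can be done
None
```

The card was released from the dock and pressed fully home, upright, in the rack's free slot, its top level with its neighbours to within 0.1 mm. The job was handed in at about 19 s of the 51 s allowed, and the hand-in gave no verdict.

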